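# Emboss a passport cover on the slide-bed press

### The arm

A 6-joint arm with a two-finger parallel gripper is mounted at the origin on a cart in front of the work surface, level with it; the furniture and walls round the work are solid. World frame = base frame: x ahead of the robot, y to its left, z up, the work surface at z = 0. Lengths are in m, angles in degrees, forces in N, time in s.
With the tool pointing down it reaches from about 0.35 to 0.875 m from the base axis. Payload 4.2 kg.
Tool frame: the origin (TCP) lies midway between the tips of the shut fingers; the grasp point (between the pads) lies 19 mm behind it (r.pinch_z is the distance from the TCP to the grasp point, in m); z points along the fingers, y is the line along which they close (so a half turn about z gives the same grasp; the last joint's range is limited). The gripper opens to 87 mm and grips with 3 to 60 N. Pads are 19 mm wide; open, the fingers measure 117 mm over their backs; the gripper's body (75 mm by 190 mm) begins 51 mm behind the grasp point.
Start: joints at [79.446, 22.042, 0.453, 0, -68.411, -14.817], TCP at [0.268, 0.565, 0.223] pointing down, gripper open.
Joint ranges: [-179.83, 179.83], [-69.29, 118.12], [-61.27, 80.66], [-181.25, 117.63], [-171.15, -9.14], [-177.46, 177.46]. Speed limits (degrees/s): [159.86, 159.86, 180, 180, 180, 180].

### API

Orientations are given as a 3x3 rotation matrix whose columns are the frame's x, y, z axes.
In Python, from station import r, imaging, models gives the robot as it stands. The module is installed in compiled form; this text tells all that it offers.
- The arm moves only by the tool apply_moves, never from a script. Its argument "moves" is a list of rows, each a list of 2 entries, a list of its own where there are three numbers: the shift along the tool's x, y, z in m, then the turn about the tool's z in degrees. A call has 1 to 5 rows; each row shifts and turns the commanded pose from where the row before left it, along the tool's axes as they then stand; what a row does not reach is not made up. A row lasts 1/12 s, in which the tool goes at most 41.7 mm and 7.16 degrees, less where a joint would pass 70% of its speed; a pose out of reach is approached as far as the arm can. A call is refused whole if a number of a shift passes 0.0417 or a number of a turn 7.16, either way. A call with a gripper value outside its range is refused whole. "hand" is the finger opening in m, from 0 to 0.087, set as the call begins (left out, the last holds). The fingers move at their own pace and stop on an object; the grip force is fixed at half the most. Time passes only in rows, so rows that do not move let the fingers close. It gives the time, the measured TCP pose, the force, the opening and the grip force at its end, in the units of the state.
- r.sense(): the state, without advancing time (a new reading comes with each control period).
- imaging.capture(name): name is "scene" or "top" or "wrist"; returns a dict with "frame" (384x512x3 uint8, blue, green, red), "intrinsics" (3x3 intrinsics, pixels), "eye" and "orientation" of the camera in the world. Camera axes: x right, y down, z forward; pixel columns grow to the right and rows downward; lengths in m; the calibration is good to about 2 mm. A picture is of the moment at which its call begins. There is no depth.
- r.finish_job(): hands the job in; it is judged then, once.
Trained networks look in a picture, given as the dict that the camera call returned (one of the last four; its "shot" number tells which), for a name from the list of things; names that differ only in an ending like _2 or _b are one class to them, and where a whole thing is asked for, a point or a joint stands for the part that bears it (a point fixed in the world has none). Each returns a list of dicts, best first, with "confidence" (0 to 1); they miss things now and then, are a little off and sometimes report something else, mostly with a low value. They report only what shows in the picture. A call takes as long as a camera call.
- models.cut_out(picture, target): "region" (384x512 bool, what is visible of it) and "extent" ([left, top, width, height] as shares, 0 to 1, of the picture: columns of its width, rows of its height, round what is visible of it).
- models.place_of(picture, target): "at" ([column, row] as shares, 0 to 1, of the picture: columns of its width, rows of its height: a listed point, or the origin of a listed thing).
The state is a dict: "time_s": time; "joints": joint angles; "joint_velocities": joint speeds; "effort": joint torques, N m; "tcp_pos": TCP position; "ee_rot": TCP orientation; "wrist_force": force on the tool from outside, world axes, zero at the start; "moment": the same for the moment, N m; "gripper_width": opening from 0.0 (shut) to 1.0 (fully open); "gripper_force": force on a finger pad.
Only numpy, scipy, OpenCV 4.12 (cv2) and the standard library are available. Lean on these libraries where they do the work, as an engineer would, in place of code of your own. Each camera call takes 0.05 s, during which the arm holds its last target. There are 200 camera calls.

### The job

A passport cover lies ready on the pulled-out bed of the embossing press. With the fingertips only, fold the hold-down frame over onto the cover, then push the bed fully home under the die, then press the lever down until the die bears firmly on the cover, and finish while still holding the lever down there. Grip and lift nothing, keep the cover lying in its nest, and leave the things around the press where they are.

Things in the scene. Friction and masses are not known exactly. Their poses are not given: they have to be found in the camera images.
- press: Dark cast embossing press, fixed. Origin: on the table under the die axis; -x = its front (towards the robot, with some yaw), +y its left as the robot sees it, z up. In this frame, mm: base x -155..90, y -75..75, 22 high; head and column from x -36 back, y -29..29, top 212; lever shaft along y at x 20, z 165, on the right (-y) of the head, lever between y -74 and -175.
- bed (a joint): Aluminium bed, 118 x 152 mm, top 34 mm above the table, sliding along the press's x: 0 = fully home against its rear stops, positive = pulled out towards the robot (m, at most 0.090). Starts fully out, 0.090; stays where it is left; sliding takes 3 to 4 N. When home, the nest centre lies 10 mm in front of the die axis.
- bed_front (a point): Middle of the bed's front face: a black rubber pad 70 mm wide and 20 mm high on an upright front plate that is 152 mm wide (y), 7 mm thick and reaches from 22 to 60 mm above the table (this point: 42 mm). The bed is pushed home here, along the press's +x. Axes as the press.
- bed_nest (a point): Centre of the nest floor on the bed's top, 34 mm above the table, where the cover lies between 5 mm high brass fences. Moves with the bed. Axes as the press.
- hold_frame (a joint): Steel hold-down frame: a window 100 mm along x, 134 mm from hinge pin to free edge, bars 14 x 4 mm. Pin along x at the bed's left, 70 mm left (+y) of the nest centre, 45 mm above the table. 0 = shut on the cover, positive = open (rad, at most 1.95). Starts at 1.75 to 1.95, leaning out to the left. Under 1 N to the right (-y) near its top swings it; below 1.3 it sinks shut by itself within 2 s.
- frame_edge (a point): Middle of the hold-down frame's free edge; stands about 175 mm above the table while open, and lies at 64 mm to the right of the nest centre when shut. x along the edge (as the press's x), y from the free edge towards the hinge, z normal to the frame (up when shut).
- lever (a joint): Hand lever with return spring. 0 = up at rest (rod rises 0.70 rad above level towards the front), positive = pressed down and forward (rad). The die meets the cover at about 0.80 and pushes back (hard stop 1.0). Pressing the grip along its arc takes 4 to 7 N on the way; 10 to 16 N at the grip sets the die firmly (each N beyond 5 puts about 4 N on the cover). Let go, it springs up.
- lever_grip (a point): Middle of the lever's black rubber cross grip, a round bar 25 mm thick and 88 mm long along the press's y. It circles about the shaft (radius 165 mm): about 271 mm above the table at rest, about 149 mm when the die meets the cover. Press down on it from above. y along the bar (as the press's y); x and z turn with the lever.
- ram: Steel ram with the brass die (34 x 44 mm) under the head, geared to the lever: it comes down 41 mm per radian. Origin: middle of the die's underside, 74 mm above the table at rest.
- cover: Teal leather passport cover, 120 x 94 x 8 mm, loose in the nest on the bed, its long side across the bed. Origin: middle of its underside.
- next_cover: Lighter teal passport cover, 134 x 96 x 8 mm, lying on the table left of the press. Bystander. Origin: middle of its underside.
- stamp: Hand stamp with a turned brown wooden handle, 73 mm high, standing on the table to the right. Bystander. Origin: middle of its underside.
- silver_roll: Silver foil roll, 52 mm across, 31 mm high, standing to the left of the press. Bystander. Origin: middle of its underside.
- gold_spool: Spool of gold ribbon, 54 mm across, 18 mm high, lying on the table to the right front. Bystander. Origin: near the middle of its underside.

How it is judged (in metres and radians):
On the way, in this order (a step that is already met when the one before it is completed fails the run):
1. the hold-down frame is folded shut on the cover (value of joint hold_frame below 0.06 rad), for 0.2 s.
2. the bed is fully home with the frame shut (value of joint bed below 0.003 m and value of joint hold_frame below 0.06 rad), for 0.2 s.
At the end, for the whole second after the job is handed in: Frame shut (within 0.06 rad), bed home (within 3 mm), cover lying in its nest (within 8 mm), and the lever held down past 0.76 rad against its spring, the die bearing on the cover with more than 8 N (all of step 2 and value of joint lever above 0.76 rad and contact force between ram and cover above 8 N and horizontal distance between cover and bed_nest below 0.008 m and z of cover in the frame of bed_nest below 0.004 m); the arm keeps its last pose, push and grip.
It fails at once if the bed is pushed in while the frame still stands open (value of joint hold_frame above 0.25 rad and value of joint bed below 0.055 m).
It fails at once if the lever is pressed before the bed is home and the frame shut (value of joint lever above 0.2 rad and (value of joint bed above 0.006 m or value of joint hold_frame above 0.12 rad)).
It fails at once if the cover is lifted or leaves its nest (z of cover in the frame of bed_nest above 0.006 m or horizontal distance between cover and bed_nest above 0.012 m).
It fails at once if the lever's grip, the frame or the bed's front plate is taken between the fingers ((x of the grasp point in the frame of lever_grip between -0.011 and 0.011 m and z of the grasp point in the frame of lever_grip between -0.011 and 0.011 m and y of the grasp point in the frame of lever_grip between -0.05 and 0.05 m) or (value of joint hold_frame above 0.25 rad and z of the grasp point in the frame of frame_edge between -0.005 and 0.005 m and y of the grasp point in the frame of frame_edge between -0.012 and 0.03 m and x of the grasp point in the frame of frame_edge between -0.06 and 0.06 m) or (x of the grasp point in the frame of bed_front between 0 and 0.008 m and z of the grasp point in the frame of bed_front between -0.03 and 0.02 m and y of the grasp point in the frame of bed_front between -0.08 and 0.08 m)).
It fails at once if a thing beside the press is moved, lifted or upset (distance of any of next_cover, stamp, silver_roll, gold_spool from where it was at the start of the episode above 0.02 m or angle between stamp's own z axis and vertical above 0.4 rad).
It also fails if it takes over 56 s, if anything falls off the work surface, if the arm or the gripper's body presses on something with over 40 N, if the wrist force passes 120 N, or if a joint passes its speed limit or range.

## Working session

There is one attempt and no reset: what is moved stays moved. The work goes in short steps, Python scripts to look and compute and a tool call to move; the robot and the scene stay as the last step left them, time stands still between calls to the robot, and variables do not carry over. Pictures are saved under pics/ and viewed, at most 10 in all, crops included, and the job is handed in when it is done.

Besides the shell and the picture viewer there is one more tool, called as name([rows], argument=value, ...), one row to a line, values as JSON. apply_moves: Moves the arm, as the interface text tells. Its arguments: {"type":"object","properties":{"moves":{"type":"array"},"hand":{"type":"number"}},"required":["moves"]}

```bash
mkdir -p pics
cat > h.py <<'E'
import numpy as np, cv2
from station import r, imaging, models
def ray(p,uv):
    K=np.array(p["intrinsics"]);R=np.array(p["orientation"])
    d=R@np.linalg.inv(K)@np.array([uv[0],uv[1],1.]);return np.array(p["eye"]),d/np.linalg.norm(d)
def at_z(p,uv,z):
    e,d=ray(p,uv);return e+d*(z-e[2])/d[2]
def tri(obs):
    A=np.zeros((3,3));b=np.zeros(3)
    for p,uv in obs:
        e,d=ray(p,uv);M=np.eye(3)-np.outer(d,d);A+=M;b+=M@e
    return np.linalg.solve(A,b)
def proj(p,X):
    c=np.array(p["orientation"]).T@(np.array(X)-np.array(p["eye"]));q=np.array(p["intrinsics"])@c;return q[:2]/q[2]
def find(p,n):
    o=models.place_of(p,n);return (np.array(o[0]["at"])*[512,384],o[0]["confidence"]) if o else (None,0)
E
python3 - <<'E'
from h import *
np.set_printoptions(precision=3,suppress=True)
s=imaging.capture("scene");t=imaging.capture("top")
cv2.imwrite("pics/a.png",np.vstack([s["frame"],t["frame"]])[:, :]) 
cv2.imwrite("pics/a.png",cv2.resize(np.hstack([s["frame"],t["frame"]]),(800,300)))
for n in "press bed bed_front bed_nest frame_edge lever_grip ram cover next_cover stamp silver_roll gold_spool".split():
    a,ca=find(s,n);b,cb=find(t,n)
    print(n,a,round(ca,2),b,round(cb,2),tri([(s,a),(t,b)]) if a is not None and b is not None else "")
print(s["eye"],t["eye"]);S=r.sense();print(S["time_s"],S["tcp_pos"],np.array(S["ee_rot"]),S["wrist_force"],r.pinch_z)
E
```

```text
press [263.885 219.802] 0.96 [244.89 171.11] 0.94 [ 0.6    0.096 -0.004]Traceback (most recent call last):
  File "<stdin>", line 7, in <module>
  File "h.py", line 16, in find
    o=models.place_of(p,n);return (np.array(o[0]["at"])*[512,384],o[0]["confidence"]) if o else (None,0)
ValueError: it knows: bed_front, bed_nest, cover, frame_edge, gold_spool, lever_grip, next_cover, press, ram, silver_roll, stamp
```

View pics/a.png

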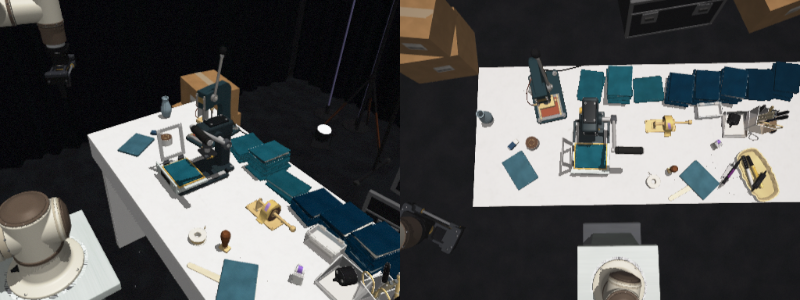

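The picture shows the press near the middle of the table. Its frame stands open to the left, and the lever is on the right. The arm is off to the far left.

Run:
```python
from h import *
np.set_printoptions(precision=3,suppress=True)
s=imaging.capture("scene");t=imaging.capture("top")
for n in "press bed_front bed_nest frame_edge lever_grip ram cover next_cover stamp silver_roll gold_spool".split():
    a,ca=find(s,n);b,cb=find(t,n)
    print(n,a,round(ca,2),b,round(cb,2),tri([(s,a),(t,b)]) if a is not None and b is not None else "")
print(s["eye"],t["eye"]);S=r.sense();print(S["time_s"],S["tcp_pos"],np.array(S["ee_rot"]),S["wrist_force"],r.pinch_z)
a=cv2.resize(s["frame"][90:270,180:340],(640,720))[:600];b=t["frame"]
cv2.imwrite("pics/b.png",a);cv2.imwrite("pics/c.png",cv2.resize(t["frame"][110:240,200:330],(600,600)))
```

```text
press [265.216 220.8  ] 0.69 None 0 
bed_front [207.718 227.213] 0.81 [242.381 222.682] 0.63 [0.427 0.105 0.043]
bed_nest [234.086 219.418] 0.78 [342.682 216.115] 0.32 [ 0.4   -0.139  0.263]
frame_edge [217.293 157.402] 0.87 [207.002 192.   ] 0.81 [0.508 0.192 0.191]
lever_grip [256.614 172.915] 0.91 [295.885 188.582] 0.68 [ 0.494 -0.035  0.275]
ram [263.782 198.182] 0.71 [247.501 165.197] 0.42 [0.597 0.087 0.083]
cover [235.981 219.994] 0.58 [244.48  200.486] 0.57 [0.502 0.095 0.04 ]
next_cover [177.92 183.59] 0.82 [153.395 217.882] 0.84 [0.457 0.385 0.009]
stamp [288.512 317.914] 0.64 [346.317 216.998] 0.65 [ 0.447 -0.225  0.001]
silver_roll [214.323 182.208] 0.71 [170.394 180.288] 0.62 [ 0.572  0.338 -0.002]
gold_spool [252.109 301.21 ] 0.82 [325.99  229.517] 0.68 [ 0.402 -0.153  0.017]
[ 0.022 -0.727  0.836] [0.367 0.06  1.188]
1.4 [0.268 0.565 0.223] [[ 0.904 -0.428  0.   ]
 [-0.428 -0.904  0.   ]
 [ 0.    -0.    -1.   ]] [0.361 0.136 0.041] 0.0187
```

View pics/b.png

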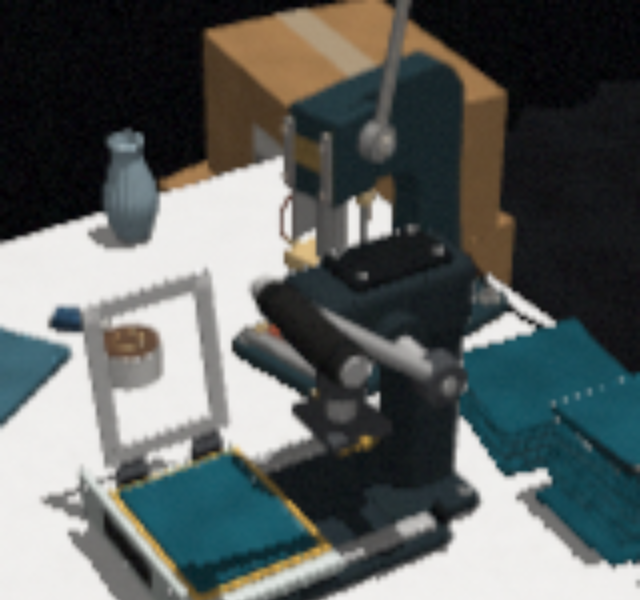

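View pics/c.png

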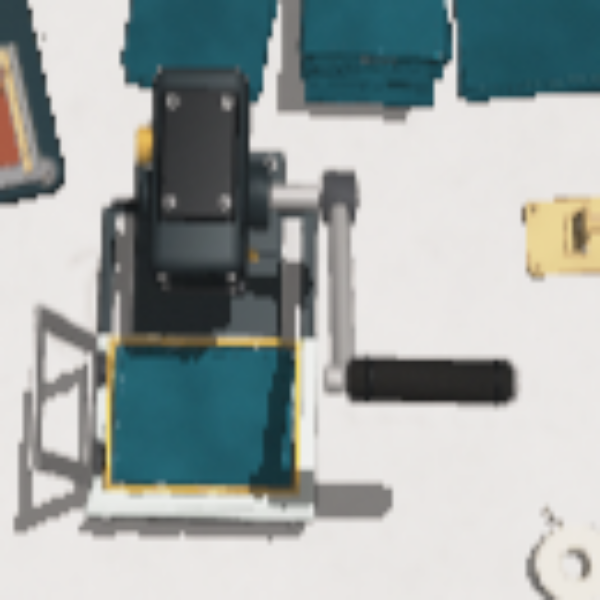

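apply_moves([
  [[0,0,0],-6.33],
  [[0,0,0],-6.33],
  [[0,0,0],-6.33],
  [[0,0,0],-6.33],
], hand=0)

```text
time_s: 1.73
tcp_pos: [0.2678, 0.5647, 0.2225]
ee_rot: [[1.0, 0.005, -0.0], [0.005, -1.0, -0.0], [-0.0, 0.0, -1.0]]
wrist_force: [0.0, -1.3, -0.5]
gripper_width: 0.782
gripper_force: 0.0
```

apply_moves([
  [[0.026,0.028,0],0],
  [[0.026,0.028,0],0],
  [[0.026,0.028,0],0],
  [[0.026,0.028,0],0],
  [[0.026,0.028,0],0],
])

```text
time_s: 2.15
tcp_pos: [0.3985, 0.4233, 0.2228]
ee_rot: [[1.0, -0.0, 0.0], [-0.0, -1.0, 0.0], [0.0, -0.0, -1.0]]
wrist_force: [0.2, -0.3, -0.2]
gripper_width: 0.402
gripper_force: 0.0
```

apply_moves([
  [[0.026,0.028,0],0],
  [[0.026,0.028,0],0],
  [[0.026,0.028,0],0],
  [[0.02,0.028,0],0],
  [[0.02,0.028,0],0],
])

```text
time_s: 2.57
tcp_pos: [0.5166, 0.2829, 0.2227]
ee_rot: [[1.0, -0.001, 0.0], [-0.001, -1.0, 0.0], [0.0, -0.0, -1.0]]
wrist_force: [0.7, 1.3, 0.5]
gripper_width: 0.04
gripper_force: 0.0
```

apply_moves([
  [[-0.01,0,0.028],0],
  [[-0.01,0,0.028],0],
  [[-0.006,0,0.028],0],
  [[0,0,0],0],
])

```text
time_s: 2.9
tcp_pos: [0.4855, 0.2814, 0.1331]
ee_rot: [[1.0, -0.003, -0.01], [-0.003, -1.0, -0.007], [-0.01, 0.007, -1.0]]
wrist_force: [0.2, -0.5, -1.6]
gripper_width: 0.004
gripper_force: 0.0
```

Run:
```python
from h import *
np.set_printoptions(precision=3,suppress=True)
s=imaging.capture("scene");t=imaging.capture("top")
for n in ["frame_edge","bed_front","lever_grip"]:
    a,ca=find(s,n);b,cb=find(t,n);print(n,ca,cb,tri([(s,a),(t,b)]) if a is not None and b is not None else "")
# yaw from top-crop pixels (front plate, grip)
f=lambda x,y,z:at_z(t,(200+x/4.615,110+y/4.615),z)
for A,B,z in [((107,487),(297,490),.039),((90,512),(312,517),.06),((350,380),(512,382),.271),((107,342),(297,340),.039)]:
    d=f(*A,z)-f(*B,z);print(np.degrees(np.arctan2(-d[0],d[1])),f(*A,z),f(*B,z))
cv2.imwrite("pics/d.png",np.hstack([cv2.resize(s["frame"][90:270,180:340],(400,450)),cv2.resize(t["frame"][110:240,180:310],(400,450))]))
print(r.sense()["tcp_pos"],r.sense()["gripper_width"])
```

```text
frame_edge 0.76 0.67 [0.508 0.198 0.182]
bed_front 0.91 0.69 [0.427 0.094 0.051]
lever_grip 0.97 0.8 [ 0.491 -0.04   0.28 ]
-1.8110591057522076 [0.455 0.162 0.039] [0.451 0.036 0.039]
-2.1866792607557106 [0.437 0.172 0.06 ] [0.432 0.027 0.06 ]
-1.6519292471173619 [0.493 0.011 0.271] [ 0.49  -0.076  0.271]
-0.33840573181277983 [0.553 0.162 0.039] [0.552 0.034 0.039]
[0.49  0.285 0.14 ] 0.005917129698147469
```

View pics/d.png

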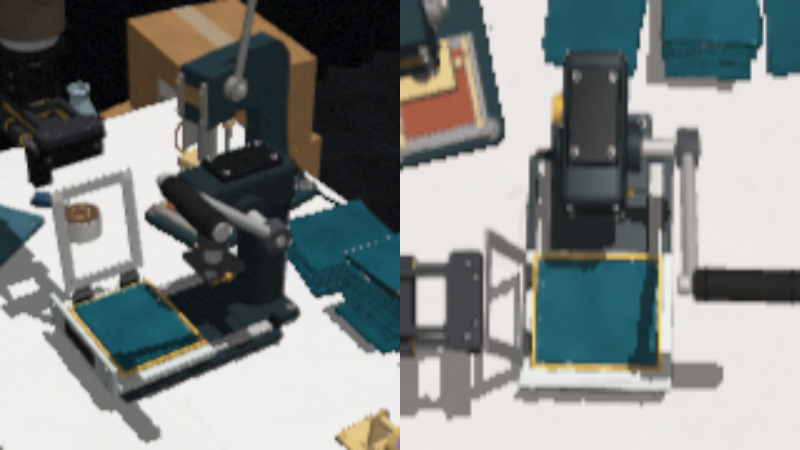

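The gripper, at the left of the right-hand view, faces the frame's outer side. I'll swing the frame over now.

apply_moves([
  [[0,0.017,0],0],
  [[0,0.017,0],0],
  [[0,0.015,0],0],
  [[0,0.013,0],0],
  [[0,0.012,0],0],
])

```text
time_s: 3.72
tcp_pos: [0.4894, 0.2086, 0.1388]
ee_rot: [[1.0, -0.002, 0.0], [-0.002, -1.0, 0.0], [0.0, -0.0, -1.0]]
wrist_force: [-0.2, 1.6, 0.8]
gripper_width: 0.008
gripper_force: 0.5
```

apply_moves([
  [[0,0.012,0],0],
  [[0,0.012,0],0],
  [[0,0.012,0],0],
  [[0,0.012,0],0],
  [[0,0.012,0],0],
])

```text
time_s: 4.13
tcp_pos: [0.4893, 0.1494, 0.1385]
ee_rot: [[1.0, -0.001, -0.0], [-0.001, -1.0, -0.0], [-0.0, 0.0, -1.0]]
wrist_force: [0.4, 0.5, 0.2]
gripper_width: 0.011
gripper_force: 0.2
```

apply_moves([
  [[0,0.01,0],0],
  [[0,0.01,0],0],
  [[0,0.005,0],0],
  [[0,0,0],0],
  [[0,0,0],0],
])

```text
time_s: 4.55
tcp_pos: [0.4895, 0.1253, 0.1386]
ee_rot: [[1.0, -0.001, 0.0], [-0.001, -1.0, 0.0], [0.0, -0.0, -1.0]]
wrist_force: [0.2, 0.2, -0.3]
gripper_width: 0.007
gripper_force: 0.0
```

Run:
```python
from h import *
np.set_printoptions(precision=3,suppress=True)
s=imaging.capture("scene");t=imaging.capture("top")
for n in ["frame_edge","bed_front"]:
    a,ca=find(s,n);b,cb=find(t,n);print(n,ca,cb,tri([(s,a),(t,b)]) if a is not None and b is not None else "")
cv2.imwrite("pics/e.png",np.hstack([cv2.resize(s["frame"][90:270,180:340],(400,450)),cv2.resize(t["frame"][110:240,180:310],(400,450))]))
```

```text
frame_edge 0.74 0.45 [0.537 0.342 0.005]
bed_front 0.59 0.71 [0.431 0.094 0.041]
```

View pics/e.png

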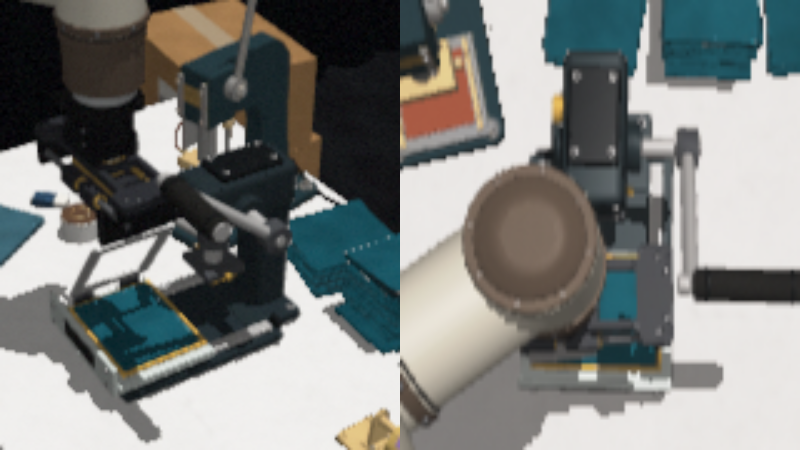

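The frame is past its balance point and sinking shut. I'll move to the front of the bed.

apply_moves([
  [[-0.02,-0.001,0],0],
  [[-0.02,-0.001,0],0],
  [[-0.025,-0.001,0],0],
  [[-0.025,-0.001,0],0],
  [[-0.015,-0.001,0],0],
])

```text
time_s: 5.27
tcp_pos: [0.3821, 0.1301, 0.1383]
ee_rot: [[1.0, -0.0, -0.001], [-0.0, -1.0, -0.0], [-0.001, 0.0, -1.0]]
wrist_force: [-0.4, 0.3, -0.1]
gripper_width: 0.004
gripper_force: 0.0
```

apply_moves([
  [[0,0,0.025],0],
  [[0,0,0.025],0],
  [[0,0,0.025],0],
  [[0,0,0.025],0],
  [[0,0,0],0],
])

```text
time_s: 5.68
tcp_pos: [0.3818, 0.1288, 0.0353]
ee_rot: [[1.0, -0.001, -0.007], [-0.001, -1.0, -0.006], [-0.007, 0.006, -1.0]]
wrist_force: [-0.6, -0.1, -0.1]
gripper_width: 0.003
gripper_force: 0.0
```

apply_moves([
  [[0,0,0],0],
  [[0,0,0],0],
  [[0,0,0],0],
  [[0,0,0],0],
  [[0,0,0],0],
])

```text
time_s: 6.1
tcp_pos: [0.385, 0.1311, 0.0396]
ee_rot: [[1.0, -0.001, 0.002], [-0.001, -1.0, 0.002], [0.002, -0.002, -1.0]]
wrist_force: [0.8, -0.8, 0.1]
gripper_width: 0.003
gripper_force: 0.0
```

Run:
```python
from h import *
np.set_printoptions(precision=3,suppress=True)
s=imaging.capture("scene");t=imaging.capture("top")
for n in ["frame_edge","bed_front","lever_grip"]:
    a,ca=find(s,n);b,cb=find(t,n);print(n,ca,cb,tri([(s,a),(t,b)]) if a is not None and b is not None else "")
cv2.imwrite("pics/f.png",np.hstack([cv2.resize(s["frame"][90:270,180:340],(400,450)),cv2.resize(t["frame"][110:240,180:310],(400,450))]))
print(r.sense()["tcp_pos"])
```

```text
frame_edge 0.68 0 
bed_front 0.67 0.87 [0.429 0.096 0.041]
lever_grip 0.66 0.79 [ 0.491 -0.039  0.279]
[0.384 0.131 0.039]
```

View pics/f.png

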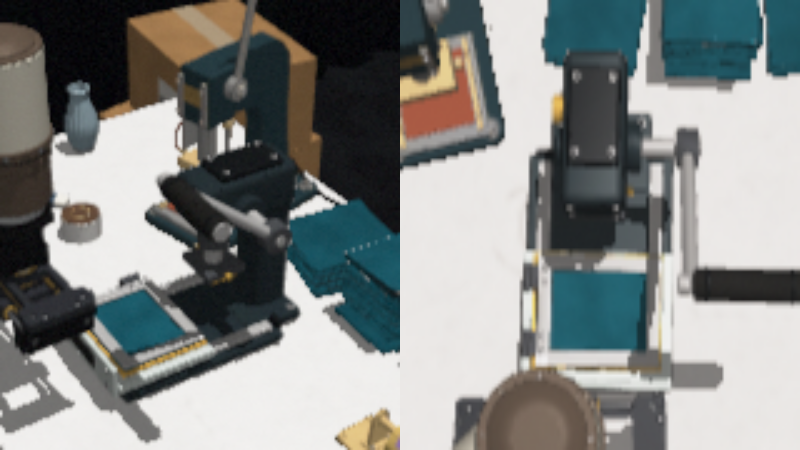

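The frame lies flat on the cover. Next I'll push the bed home.

apply_moves([
  [[0.012,0,0],0],
  [[0.01,0,0],0],
  [[0.006,0,0],0],
  [[0.005,0,0],0],
  [[0.005,0,0],0],
])

```text
time_s: 6.92
tcp_pos: [0.4224, 0.1303, 0.0383]
ee_rot: [[1.0, -0.002, -0.001], [-0.002, -1.0, -0.001], [-0.001, 0.001, -1.0]]
wrist_force: [-3.8, 2.0, 0.1]
gripper_width: 0.007
gripper_force: 1.1
```

apply_moves([
  [[0.008,0,0],0],
  [[0.008,0,0],0],
  [[0.008,0,0],0],
  [[0.008,0,0],0],
  [[0.008,0,0],0],
])

```text
time_s: 7.33
tcp_pos: [0.4619, 0.1294, 0.038]
ee_rot: [[1.0, -0.002, -0.003], [-0.002, -1.0, -0.002], [-0.003, 0.002, -1.0]]
wrist_force: [-4.4, -2.9, 0.7]
gripper_width: 0.004
gripper_force: 1.9
```

apply_moves([
  [[0.008,0,0],0],
  [[0.008,0,0],0],
  [[0.006,0,0],0],
  [[0.006,0,0],0],
  [[0.006,0,0],0],
])

```text
time_s: 7.75
tcp_pos: [0.4967, 0.1304, 0.0383]
ee_rot: [[1.0, -0.001, -0.001], [-0.001, -1.0, -0.0], [-0.001, 0.0, -1.0]]
wrist_force: [-3.3, -2.8, -0.9]
gripper_width: 0.007
gripper_force: 1.8
```

apply_moves([
  [[0.004,0,0],0],
  [[0.004,0,0],0],
  [[0.003,0,0],0],
  [[0.002,0,0],0],
  [[0.002,0,0],0],
])

```text
time_s: 8.17
tcp_pos: [0.5116, 0.1306, 0.0386]
ee_rot: [[1.0, -0.001, 0.0], [-0.001, -1.0, 0.0], [0.0, -0.0, -1.0]]
wrist_force: [-3.5, -2.0, -1.0]
gripper_width: 0.004
gripper_force: 1.6
```

apply_moves([
  [[0.002,0,0],0],
  [[0.002,0,0],0],
  [[0.002,0,0],0],
  [[0,0,0],0],
])

```text
time_s: 8.5
tcp_pos: [0.5122, 0.1303, 0.0384]
ee_rot: [[1.0, -0.002, -0.01], [-0.002, -1.0, -0.002], [-0.01, 0.002, -1.0]]
wrist_force: [-18.4, 5.5, 10.8]
gripper_width: 0.007
gripper_force: 9.3
```

The force rose to 18 N with the motion stopped, so the bed is against its stops. I'll check it with the cameras while still holding.

apply_moves([
  [[0,0,0],0],
  [[0,0,0],0],
  [[-0.01,0,0],0],
  [[-0.025,0,0],0],
  [[-0.03,0,0],0],
])

```text
time_s: 8.92
tcp_pos: [0.4559, 0.1331, 0.0397]
ee_rot: [[1.0, 0.0, 0.008], [0.0, -1.0, 0.005], [0.008, -0.005, -1.0]]
wrist_force: [-0.7, 0.5, 0.4]
gripper_width: 0.004
gripper_force: 0.0
```

apply_moves([
  [[-0.035,0,-0.01],0],
  [[-0.015,0,-0.035],0],
  [[0,0,-0.04],0],
  [[0,0,-0.04],0],
  [[0,0,-0.04],0],
])

```text
time_s: 9.33
tcp_pos: [0.404, 0.1321, 0.2073]
ee_rot: [[1.0, 0.001, 0.007], [0.001, -1.0, 0.004], [0.007, -0.004, -1.0]]
wrist_force: [0.9, 0.5, -0.8]
gripper_width: 0.006
gripper_force: 0.0
```

Run:
```python
from h import *
np.set_printoptions(precision=3,suppress=True)
s=imaging.capture("scene");t=imaging.capture("top")
for n in ["frame_edge","bed_front","lever_grip","press","cover","bed_nest"]:
    a,ca=find(s,n);b,cb=find(t,n);print(n,ca,cb,tri([(s,a),(t,b)]) if a is not None and b is not None else "")
cv2.imwrite("pics/g.png",np.hstack([cv2.resize(s["frame"][90:270,180:340],(400,450)),cv2.resize(t["frame"][110:240,200:330],(400,450))]))
print(r.sense()["tcp_pos"])
```

```text
frame_edge 0.79 0.56 [0.592 0.032 0.034]
bed_front 0.88 0.76 [0.523 0.098 0.04 ]
lever_grip 0.55 0.89 [ 0.486 -0.039  0.272]
press 0.72 0.63 [ 0.608  0.104 -0.008]
cover 0.68 0.91 [0.588 0.092 0.041]
bed_nest 0.95 0.61 [0.589 0.098 0.038]
[0.402 0.131 0.203]
```

View pics/g.png

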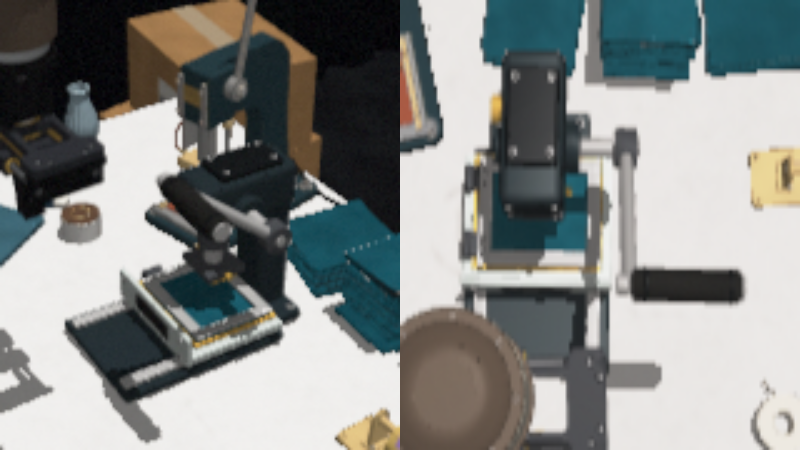

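The bed is home, its front now at x≈0.523, and the frame is shut. I'll move above the grip at about (0.490, -0.038, 0.275).

apply_moves([
  [[0,0,-0.035],0],
  [[0,0,-0.035],0],
  [[0,0,-0.035],0],
  [[0,0,-0.035],0],
])

```text
time_s: 10.37
tcp_pos: [0.4022, 0.1303, 0.3451]
ee_rot: [[1.0, -0.001, -0.0], [-0.001, -1.0, -0.0], [-0.0, 0.0, -1.0]]
wrist_force: [0.8, -0.2, -0.3]
gripper_width: 0.007
gripper_force: 0.0
```

apply_moves([
  [[0.017,0.034,0],0],
  [[0.017,0.034,0],0],
  [[0.017,0.034,0],0],
  [[0.017,0.034,0],0],
  [[0.017,0.034,0],0],
])

```text
time_s: 10.78
tcp_pos: [0.4878, -0.0411, 0.3436]
ee_rot: [[1.0, -0.0, 0.0], [-0.0, -1.0, 0.0], [0.0, -0.0, -1.0]]
wrist_force: [-0.3, 0.6, -0.3]
gripper_width: 0.004
gripper_force: 0.0
```

apply_moves([
  [[0,0,0.02],0],
  [[0,0,0.015],0],
  [[0,0,0.01],0],
  [[0,0,0],0],
])

```text
time_s: 11.12
tcp_pos: [0.486, -0.0397, 0.296]
ee_rot: [[1.0, -0.001, -0.005], [-0.001, -1.0, -0.001], [-0.005, 0.001, -1.0]]
wrist_force: [0.1, 0.7, 0.1]
gripper_width: 0.004
gripper_force: 0.0
```

apply_moves([
  [[0.002,0,0.012],0],
  [[-0.005,0,0.0065],0],
  [[-0.005,0,0.0065],0],
  [[-0.0043,0,0.007],0],
  [[-0.0043,0,0.007],0],
])

```text
time_s: 11.53
tcp_pos: [0.4699, -0.0388, 0.2601]
ee_rot: [[1.0, 0.0, 0.001], [0.0, -1.0, 0.001], [0.001, -0.001, -1.0]]
wrist_force: [-2.2, 3.3, 4.5]
gripper_width: 0.008
gripper_force: 2.3
```

apply_moves([
  [[-0.0036,0,0.0074],0],
  [[-0.0036,0,0.0074],0],
  [[-0.0028,0,0.0077],0],
  [[-0.0028,0,0.0078],0],
])

```text
time_s: 11.87
tcp_pos: [0.4562, -0.0396, 0.229]
ee_rot: [[1.0, -0.001, -0.002], [-0.001, -1.0, -0.001], [-0.002, 0.001, -1.0]]
wrist_force: [-2.9, 1.2, 4.9]
gripper_width: 0.008
gripper_force: 2.4
```

apply_moves([
  [[-0.002,0,0.008],0],
  [[-0.002,0,0.008],0],
  [[-0.0012,0,0.008],0],
  [[-0.0012,0,0.008],0],
  [[-0.0004,0,0.008],0],
])

```text
time_s: 12.28
tcp_pos: [0.4505, -0.0397, 0.1884]
ee_rot: [[1.0, -0.001, -0.001], [-0.001, -1.0, -0.0], [-0.001, 0.0, -1.0]]
wrist_force: [-3.5, -0.6, 5.4]
gripper_width: 0.002
gripper_force: 2.2
```

apply_moves([
  [[0,0,0.008],0],
  [[0,0,0.007],0],
  [[0,0,0.005],0],
  [[0,0,0.003],0],
])

```text
time_s: 12.62
tcp_pos: [0.4507, -0.0396, 0.1652]
ee_rot: [[1.0, -0.001, -0.002], [-0.001, -1.0, -0.0], [-0.002, 0.0, -1.0]]
wrist_force: [-3.2, 0.3, 5.0]
gripper_width: 0.004
gripper_force: 2.2
```

apply_moves([
  [[0,0,0.003],0],
  [[0,0,0.002],0],
  [[0,0,0.002],0],
  [[0,0,0],0],
])

```text
time_s: 12.95
tcp_pos: [0.4512, -0.0396, 0.1611]
ee_rot: [[1.0, 0.0, 0.0], [0.0, -1.0, -0.001], [0.0, 0.001, -1.0]]
wrist_force: [-7.5, 1.0, 15.3]
gripper_width: 0.006
gripper_force: 7.8
```

apply_moves([
  [[0,0,0],0],
  [[0,0,0],0],
  [[0,0,0],0],
  [[0,0,0],0],
  [[0,0,0],0],
])

```text
time_s: 13.37
tcp_pos: [0.4512, -0.0396, 0.1611]
ee_rot: [[1.0, -0.0, 0.001], [-0.0, -1.0, -0.001], [0.001, 0.001, -1.0]]
wrist_force: [-7.2, 1.2, 13.9]
gripper_width: 0.001
gripper_force: 7.4
```

Run:
```python
from h import *
s=imaging.capture("scene");t=imaging.capture("top")
cv2.imwrite("pics/h.png",np.hstack([cv2.resize(s["frame"][90:270,180:340],(400,450)),cv2.resize(t["frame"][110:240,200:330],(400,450))]))
print(r.sense()["tcp_pos"],r.sense()["wrist_force"])
```

```text
[ 0.45115462 -0.03958479  0.16113532] [-8.04938862  0.25252881 15.74216464]
```

View pics/h.png

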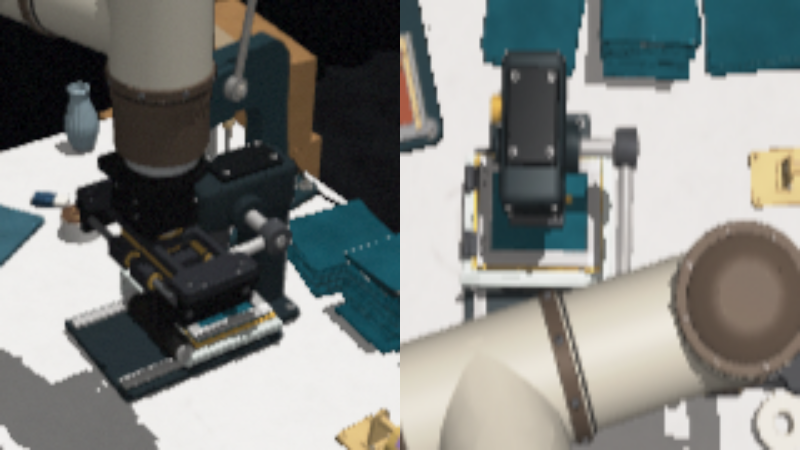

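The lever is down and nearly level. The bed is home, the frame is shut, and a steady 14–16 N is on the grip at the height where the die meets the cover.

```bash
python3 -c "
from station import r
print(r.finish_job())"
```

```text
the job is handed in; nothing more can be done
None
```

I handed the job in at about 13.5 s with the frame folded shut, the bed pushed home and the lever held down on the cover at a steady 14–16 N; the hand-in returned no verdict.

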